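# Lock the grinding cup onto the spice mill

## Task

The spice mill's grinding cup is in the wooden box. Swing the box's lid up to vertical on its hinge pins, lift it straight up off the pins and stand it upright in the slot of the rack; then set the cup into the mill's collar with its handle over the red mark and twist it clockwise until it cams tight with the handle over the green mark. Do not tip the cup, do not push the jars, the mortar or the spoon about, and leave everything released.

Things in the scene. Friction and masses are not known exactly. Their poses are not given: they have to be found in the camera images.
- chest: Fixed open-topped wooden box, outside 126 (x) x 192 (y) x 80 high, walls and floor 8 thick. Origin: centre of its underside; its front looks to its -x, its hinge is at the back.
- pin_axis (a point): On the box's hinge axis, mid-width: box frame x = +83, z = 85. Two brass pins of 8 dia lie on this axis, along the box's y, centred 60 to either side. Axes as the box's.
- lid: Loose wooden lid, 0.3 kg, 10 thick, 192 wide (y). Origin on the hinge axis, mid-width; the panel runs from x = -5.5 to -150; closed, its axes are the box's. At y = -60 and 60 brass hooks (16 wide, 19 thick) reach 16 past the axis to +x, slotted (11 wide, open to +x) to straddle the pins. Upright, bar on top, its x points down and it lifts straight off. The hinge is free: let go, it falls.
- lid_bar (a point): Middle of the lid's handle: a round steel bar of 12 dia along the lid's y, 88 clear between its two side arms, in the lid's plane at x = -192 in the lid's frame, 36 clear between bar and panel edge. It can be pinched from above and turns between the fingers as the lid swings. Axes as the lid's.
- rack: Fixed dark steel board rack. Origin: centre of its underside. Base plate 110 x 160, 8 thick; two walls 150 long, up to z = 90, stand along its y with a slot 28 wide between them at x = 0. The lid goes in upright, bar on top, width along the rack's y, centred, hooks on the base plate (lid origin then at z = 24); it may lean on a wall.
- mill: Fixed white electric spice mill, 144 dia at the foot. Origin: centre of its underside; its front with a round black dial looks to its -x. On top is a flat seat (point seat) inside a round steel collar, inner radius 46, top at z = 98.
- seat (a point): Centre of the mill's flat seat, z = 80 in the mill's frame, where the cup's underside rests. Axes as the mill's.
- collar: The three ramped ledges inside the mill's collar, one fixed part in the mill's frame. They overhang the seat inward to radius 37; their undersides fall clockwise from 11.1 to 9.4 above the seat. Between them are three entry slots 32 degrees wide for the cup's pins, the first in the direction of the red mark.
- red_mark (a point): Red mark on the collar's top, 52 from the mill's axis, 240 degrees anticlockwise from the mill's +x seen from above. With the handle pointing this way (within about 8 degrees) the cup's three pins drop through the slots. Axes as the mill's.
- green_mark (a point): Green mark on the collar's top, 52 from the mill's axis at its front (mill's -x): the handle's direction when tight, 60 degrees clockwise from the red mark. The ramps start to grip about 9 degrees before it, then take up to about 10 N at the handle; a stop ends the turn 4 degrees past it. The cup stays tight when let go. Axes as the mill's.
- cup: Loose closed steel grinding cup, 0.35 kg, centre of mass near its axis. Origin: centre of its underside, z up, x along its handle. Foot radius 33 up to z = 21 with three radial brass pins (8 dia, centre z = 6, out to radius 44) at 0, 120 and 240 degrees from x; bowl radius 43 above, black cap to z = 46. It starts upright on the box's floor, handle roughly towards the box's +y.
- cup_knob (a point): Middle of the black square knob on the cup's cap: 26 x 26, sides along the cup's x and y, from z = 46 to 68 above the cup's underside. Axes as the cup's.
- cup_handle (a point): Point on the cup's straight red handle, 95 from the cup's axis and 33.5 above its underside. The handle is 14 wide (y), 13 high, and runs from 41 to 113 from the axis. Axes as the cup's: x points outward along the handle.
- jar0: Bystander: loose closed glass jar with steel cap, 72 dia, 130 high, standing behind the task's things. Origin: centre of its underside.
- jar1: Bystander: loose closed glass jar with steel cap, 68 dia, 120 high, standing behind the task's things. Origin: centre of its underside.
- jar2: Bystander: loose closed glass jar with steel cap, 72 dia, 130 high, standing behind the task's things. Origin: centre of its underside.
- jar3: Bystander: loose closed glass jar with steel cap, 60 dia, 90 high, standing behind the task's things. Origin: centre of its underside.
- mortar: Bystander: green ceramic mortar with its pestle leaning in it, 116 dia, about 115 high, 0.9 kg. Origin: centre of its underside.
- spoon: Bystander: steel measuring spoon lying on the counter, bowl 38 dia at its origin, flat handle to 105 along its x, 13 high.
Not all that is in view belongs to the job. What is shaped like the chest but pink or purple is not meant. Leave any purple look-alike of the rack alone.

How it is judged:
By the outcome, as a careful person would: the job done as asked, in the order asked, and still so for the second after the job is handed in, with the robot touching nothing.
It also fails if it takes over 72 s, if anything falls off the work surface, if the arm or the gripper's body presses on something with over 40 N, if the wrist force passes 120 N, or if a joint passes its speed limit or range.

## Robot

A 7-joint arm with a two-finger parallel gripper is mounted at the origin on the work surface. World frame = base frame: x ahead of the robot, y to its left, z up, the work surface at z = 0. Lengths are in m, angles in rad, forces in N, time in s.
With the tool pointing down it reaches from about 0.35 to 0.9 m from the base axis. Payload 8.1 kg.
Tool frame: the origin (TCP) lies at the very end of the fingers, on their centre line; the grasp point (between the pads) lies 19 mm behind it (arm.tcp_to_grasp is the z of the grasp point in the tool frame, in m); z points along the fingers, y is the line along which they close (so a half turn about z gives the same grasp; the last joint's range is limited). The gripper opens to 92 mm and grips with 3 to 60 N. Pads are 19 mm wide; open, the fingers measure 130 mm over their backs; the gripper's body (75 mm by 190 mm) begins 47 mm behind the grasp point.
Start: joints at [1.158, 0.434, 0.025, 1.573, -0.012, 1.134, -0.075], TCP at [0.191, -0.595, 0.227] pointing down, gripper open.
Joint ranges: [-2.62, 2.62], [-0.44, 2.09], [-1.27, 1.32], [0.08, 2.57], [-1.32, 4.46], [0.12, 2], [-2.74, 2.74]. Speed limits (rad/s): [2.22, 2.22, 3.01, 3.01, 3.14, 3.14, 3.14].

## Interface

Orientations are given as a rotation vector (axis times angle).
In Python, from cell import readout, vision, sign_off, arm gives the robot as it stands. The module is installed in compiled form; this text tells all that it offers.
- The arm moves only by the shell command python3 -m creep 'ROWS' [FORCE]. ROWS is JSON, a list of rows, each a list of 5 numbers: the shift along the tool's x, y, z in units of 4 cm (1.0 is 4 cm), then the turn about the tool's z in units of 4 degrees (1.0 is 4 degrees), then the opening, from 0 (shut) to 1 (fully open). A call has 1 to 12 rows; each row shifts and turns the commanded pose from where the row before left it, along the tool's axes as they then stand; what a row does not reach is not made up. A row lasts 1/8 s, in which the tool goes at most 62.5 mm and 10.7 degrees, less where a joint would pass 70% of its speed; a pose out of reach is approached as far as the arm can. A call with a number of a shift or a turn outside -1 to 1 is refused whole. A call with a gripper value outside its range is refused whole. The fingers move at their own pace and stop on an object; FORCE is the grip in N (left out, the last holds). Time passes only in rows, so rows that do not move let the fingers close. It gives the time, the measured TCP pose, the force, the opening and the grip force at its end, in the units of the state.
- readout.observe(): the state, without advancing time (a new reading comes with each control period).
- vision.get_image(name): name is "scene" or "top" or "wrist"; returns a dict with "pixels" (420x560x3 uint8, blue, green, red), "z_map" (420x560 float32, m along the optical axis (not along the pixel's ray), 0 where there is no reading), "camera_matrix" (3x3 intrinsics, pixels), "position" and "rotation" of the camera in the world. Camera axes: x right, y up, looking along -z (the intrinsics and any distortion apply to the point x, -y, -z); pixel columns grow to the right and rows downward; lengths in m; the calibration is good to about 2 mm. A picture is of the moment at which its call begins.
- sign_off(): hands the job in; it is judged then, once.
The state is a dict: "clock": time; "joints": joint angles; "dq": joint speeds; "joint_efforts": joint torques, N m; "position": TCP position; "ee_rot": TCP orientation; "force": force on the tool from outside, world axes, zero at the start; "ft_torque": the same for the moment, N m; "width": opening from 0.0 (shut) to 1.0 (fully open); "gripper_force": force on a finger pad.
Only numpy, scipy, OpenCV 4.12 (cv2) and the standard library are available. Lean on these libraries where they do the work, as an engineer would, in place of code of your own. Each camera call takes 0.05 s, during which the arm holds its last target. There are 200 camera calls.

## Working session

There is one attempt and no reset: what is moved stays moved. The work goes in short steps, Python scripts to look and compute and a shell command to move; the robot and the scene stay as the last step left them, time stands still between calls to the robot, and variables do not carry over. Pictures are saved under pics/ and viewed, at most 12 in all, crops included, and the job is handed in when it is done.

```bash
mkdir -p pics; cat > h.py <<'E'
import numpy as np,cv2
from cell import readout,vision
from scipy.spatial.transform import Rotation as R
def get(n):
    d=vision.get_image(n);d['K']=np.array(d['camera_matrix']);r=np.array(d['rotation']);d['R']=r if r.shape==(3,3) else R.from_rotvec(r).as_matrix();d['t']=np.array(d['position']);return d
def cloud(d):
    z=d['z_map'];v,u=np.mgrid[:z.shape[0],:z.shape[1]];K=d['K']
    p=np.stack([(u-K[0,2])/K[0,0]*z,-(v-K[1,2])/K[1,1]*z,-z],-1)
    return p@d['R'].T+d['t']
def ray(d,u,v,h):
    K=d['K'];r=d['R']@np.array([(u-K[0,2])/K[0,0],-(v-K[1,2])/K[1,1],-1]);return d['t']+r*(h-d['t'][2])/r[2]
def st():
    s=readout.observe();print(s['clock'],np.round(s['position'],4),np.round(R.from_rotvec(s['ee_rot']).as_matrix(),3).tolist(),np.round(s['force'],1),s['width'],s['gripper_force'])
E
python3 - <<'E'
from h import *
st()
for n in('top','scene'):
    d=get(n);cv2.imwrite(f'pics/{n}0.png',d['pixels']);np.savez(f'{n}0.npz',**{k:d[k] for k in('pixels','z_map','K','R','t')});print(n,d['t'],d['R'].round(3).tolist(),d['K'].tolist(),[k for k in d])
E
```

```text
0.0 [ 0.1903 -0.5948  0.226 ] [[0.952, 0.305, -0.001], [0.305, -0.952, 0.001], [-0.0, -0.002, -1.0]] [-0.4  0.3  0.1] 0.995184913205336 0.0
top [0.380595   0.06024608 1.3527056 ] [[-0.014, 0.997, -0.08], [-1.0, -0.013, 0.012], [0.011, 0.08, 0.997]] [[512.6259415936814, 0.0, 274.93431112576627], [0.0, 512.6259415936814, 212.1329068225829], [0.0, 0.0, 1.0]] ['pixels', 'z_map', 'camera_matrix', 'position', 'rotation', 'K', 'R', 't']
scene [ 1.32115181 -0.22464881  1.1479333 ] [[0.322, -0.736, 0.595], [0.947, 0.244, -0.21], [0.009, 0.631, 0.776]] [[534.9636351276536, 0.0, 281.8339197632091], [0.0, 534.9636351276536, 211.25743231010566], [0.0, 0.0, 1.0]] ['pixels', 'z_map', 'camera_matrix', 'position', 'rotation', 'K', 'R', 't']
```

View pics/top0.png

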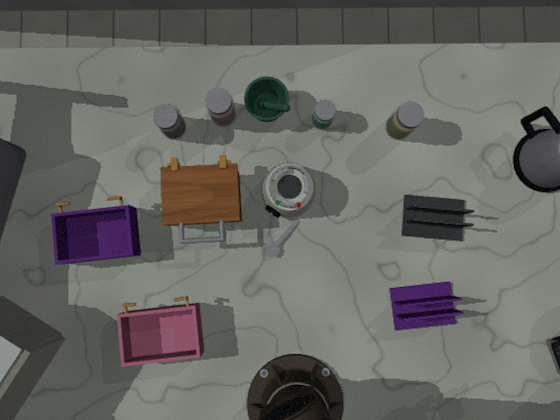

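View pics/scene0.png

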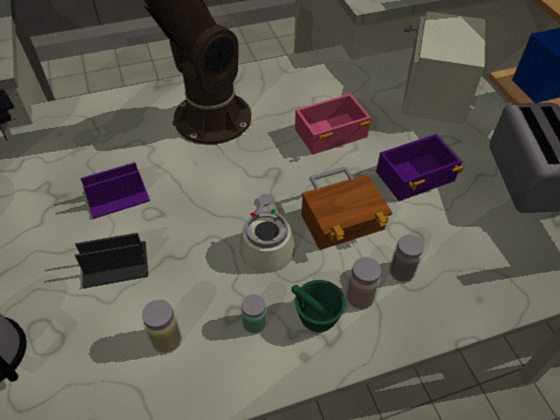

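Wooden-box candidates in the top view: brown (200,195), pink (160,333) and purple (95,235). Brown is meant, because it is wooden, has a lid and a bar at (202,240), and the others are excluded look-alikes. Rack candidates: dark (435,217) and purple (425,305). The dark steel one is meant. The mill is at (289,187), with its red mark near (299,205), green near (278,203) and dial at (272,211); the spoon is at (275,245).

```bash
python3 - <<'E'
from h import *
d=dict(np.load('top0.npz'));P=cloud(d);im=d['pixels'];hsv=cv2.cvtColor(im,cv2.COLOR_BGR2HSV)
def fit(m,n):
    p=P[m];r=cv2.minAreaRect((p[:,:2]*1000).astype(np.float32));print(n,m.sum(),'c',np.round(r[0],1),'size',np.round(r[1],1),'ang',round(r[2],2),'z med',np.median(p[:,2]).round(4))
H,S,V=[hsv[...,i].astype(int) for i in range(3)]
box=np.zeros(H.shape,bool)
def win(a,b,c,e):
    w=np.zeros(H.shape,bool);w[b:e,a:c]=1;return w
Z=P[...,2]
w=win(150,150,250,250)
wood=w&(Z>.078)&(Z<.1)&(S>90)&(V>30);
u=w.copy();u[172:]=0
n,l,sx,c=cv2.connectedComponentsWithStats((w&(H>17)&(H<28)&(S>120)&(V>80)).astype(np.uint8))
for i in range(1,n):
    if sx[i,4]>15: print('brass',sx[i],P[l==i].mean(0).round(4))
pan=win(150,168,250,228)&(Z>.083)&(Z<.1)&(H<17)
fit(pan,'panel')
bar=win(170,225,235,252)&(Z>.07)&(Z<.1)
fit(bar,'bar');
for r in range(226,248,2): print(r,[ (x,round(float(Z[r,x]),3)) for x in (181,190,202,215,223)])
wl=win(395,185,480,250)&(Z>.08)&(Z<.1);fit(wl,'walls')
n,l,sx,c=cv2.connectedComponentsWithStats(wl.astype(np.uint8))
for i in range(1,n):
    if sx[i,4]>15: fit(l==i,'wall%d'%i)
fit(win(395,185,470,250)&(Z>.004)&(Z<.013)&(V<70),'base')
m=win(255,155,325,225)
for nm,k in(('red',((H<8)|(H>172))&(S>140)&(V>60)),('green',(H>40)&(H<85)&(S>100)&(V>50))):
    k=k&m;vv,uu=np.nonzero(k);print(nm,k.sum(),uu.mean(),vv.mean(),ray(d,uu.mean(),vv.mean(),.098).round(4),np.median(Z[k]))
fit(m&(Z>.09)&(Z<.106),'collar')
p=P[m&(Z>.094)&(Z<.102)];print(cv2.minEnclosingCircle((p[:,:2]*1000).astype(np.float32)))
def up(a,b,c,e,s):return cv2.resize(im[b:e,a:c],None,fx=s,fy=s,interpolation=2)
cv2.imwrite('pics/c1.png',cv2.convertScaleAbs(np.hstack([up(150,150,330,260,2.8),up(390,150,490,260,2.8)]),alpha=1.5))
E
```

```text
brass [218 155  12  13  97] [0.6104 0.1729 0.0921]
brass [167 158  13  13  95] [0.6061 0.2954 0.0921]
panel 4225 c [529.  232.3] size [141.7 192.5] ang 1.95 z med 0.0896
bar 344 c [430.9 228.2] size [113.8  44.4] ang 89.27 z med 0.0898
226 [(181, 0.094), (190, -0.001), (202, 0.003), (215, 0.004), (223, 0.091)]
228 [(181, 0.097), (190, 0.003), (202, -0.001), (215, 0.003), (223, 0.087)]
230 [(181, 0.088), (190, 0.004), (202, 0.005), (215, 0.001), (223, 0.09)]
232 [(181, 0.086), (190, 0.002), (202, 0.002), (215, 0.0), (223, 0.088)]
234 [(181, 0.092), (190, -0.001), (202, 0.001), (215, -0.005), (223, 0.085)]
236 [(181, 0.093), (190, -0.003), (202, -0.005), (215, -0.005), (223, 0.092)]
238 [(181, 0.089), (190, -0.0), (202, 0.09), (215, 0.094), (223, 0.089)]
240 [(181, 0.094), (190, 0.09), (202, 0.092), (215, 0.094), (223, 0.089)]
242 [(181, 0.09), (190, 0.092), (202, 0.089), (215, -0.002), (223, 0.002)]
244 [(181, -0.0), (190, -0.007), (202, 0.003), (215, 0.002), (223, -0.003)]
246 [(181, -0.001), (190, 0.002), (202, 0.003), (215, 0.001), (223, 0.001)]
walls 341 c [ 469.  -370.7] size [150.9  40.6] ang 84.17 z med 0.089
wall1 175 c [ 485.9 -372.4] size [150.9   6.5] ang 84.17 z med 0.0892
wall2 166 c [ 452.1 -368.7] size [149.1   6.6] ang 84.2 z med 0.0888
base 1603 c [ 469.7 -372. ] size [161.  108.6] ang 83.99 z med 0.008
red 15 298.3333333333333 204.33333333333334 [ 0.5001 -0.0124  0.098 ] 0.09916399889034655
green 13 277.46153846153845 202.15384615384616 [0.5062 0.0389 0.098 ] 0.0984737188488316
collar 547 c [546.7   9.5] size [103.7 104.2] ang 81.35 z med 0.0968
((543.802001953125, 10.52880859375), 55.09323501586914)
```

View pics/c1.png

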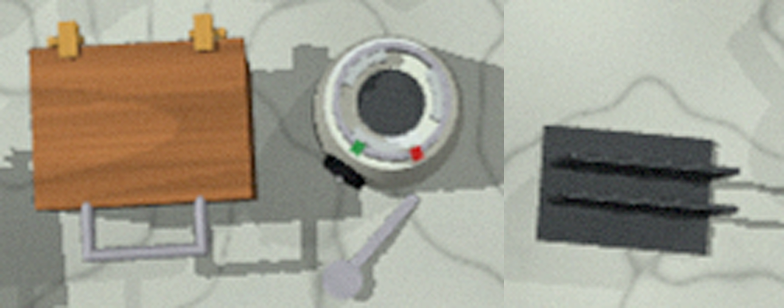

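The enlarged crop confirms it: the brown lid with brass hooks at (67,38) and (203,32) and bar at (145,252), the mill with green mark (358,147) and red mark (416,153), and the dark rack at (630,190). Rotating the tool to the box axes and travelling above the bar.

```bash
python3 -m creep '[[0,0,0,-1,1],[0,0,0,-1,1],[0,0,0,-1,1],[0,0,0,-1,1],[0,0,0,-1,1],[0,0,0,-1,1],[0,0,0,-1,1],[0,0,0,-1,1],[0,0,0,-1,1],[0,0,0,-1,1],[0,0,0,-1,1],[0,0,0,-1,1]]' 20
python3 -m creep '[[0,0,0,-1,1],[0,0,0,-1,1],[0,0,0,-1,1],[0,0,0,-1,1],[0,0,0,-1,1],[0,0,0,-1,1],[0,0,0,-0.5,1],[0,1,0,0,1],[0,1,0,0,1],[0,1,0,0,1],[0,1,0,0,1],[0,1,0,0,1]]'
python3 -m creep '[[1,1,0,0,1],[1,0.3,0,0,1],[1,0,0,0,1],[1,0,0,0,1],[1,0,0,0,1],[1,0,0,0,1],[1,0,0,0,1],[1,0,0,0,1],[1,0,0,0,1],[1,0,0,0,1],[1,0,0,0,1],[1,0,0,0,1]]'
python3 -m creep '[[1,0,0,0,1],[1,0,0,0,1],[1,0,0,0,1],[1,0,0,0,1],[1,0,0,0,1],[1,0,0,0,1],[1,0,0,0,1],[1,0,0,0,1],[0,0,0,0,1]]'
python3 - <<'E'
from h import *
st();d=get('wrist');cv2.imwrite('pics/w1.png',d['pixels']);np.savez('w1.npz',**{k:d[k] for k in('pixels','z_map','K','R','t')});print(d['t'],d['R'].round(3).tolist(),readout.observe()['joints'])
P=cloud(d);Z=P[...,2];m=(Z>.07)&(Z<.105)
r=cv2.minAreaRect((P[m][:,:2]*1000).astype(np.float32));print(m.sum(),r)
E
```

```text
clock: 1.6
position: [0.1904, -0.595, 0.2262]
ee_rot: [-2.636, -1.708, -0.0]
force: [0.4, 0.1, -0.3]
width: 0.997
gripper_force: 0.0
clock: 3.1
position: [0.3915, -0.589, 0.2264]
ee_rot: [-2.188, -2.254, 0.0]
force: [-0.3, -0.4, 0.3]
width: 1.003
gripper_force: 0.0
clock: 4.6
position: [0.4275, -0.1066, 0.2268]
ee_rot: [2.188, 2.254, -0.0]
force: [-0.1, 0.5, -0.7]
width: 0.998
gripper_force: 0.0
clock: 5.72
position: [0.4173, 0.2153, 0.2269]
ee_rot: [-2.181, -2.259, -0.002]
force: [-0.2, -0.2, -0.7]
width: 0.999
gripper_force: 0.0
5.725 [0.4173 0.2153 0.2269] [[-0.035, 0.999, -0.0], [0.999, 0.035, 0.002], [0.002, -0.0, -1.0]] [-0.2 -0.2 -0.7] 0.9990543676981245 0.0
[0.41420565 0.28907266 0.38576207] [[0.999, -0.035, -0.009], [0.036, 0.962, 0.272], [-0.0, -0.272, 0.962]] [ 3.83868755e-04  2.60407538e-01 -7.04236714e-01  1.89489000e+00
  1.92250372e-01  1.05462640e+00 -7.49784760e-01]
40371 ((421.17156982421875, 259.13787841796875), (294.0349426269531, 446.30694580078125), 61.139652252197266)
```

```bash
python3 - <<'E'
from h import *
d=dict(np.load('w1.npz'));P=cloud(d);X,Y,Z=[P[...,i] for i in range(3)]
m=(Z>.06)&(Z<.11)&(Y>.14)&(Y<.31)
for y in np.arange(.17,.3,.01):
    k=m&(abs(Y-y)<.003)&(X<.44)
    if k.sum(): print(y.round(3),k.sum(),X[k].min().round(4),np.median(X[k]).round(4),X[k].max().round(4),np.percentile(Z[k],90).round(4))
E
```

```text
0.17 28 0.417 0.4269 0.4396 0.0904
0.18 201 0.4138 0.4279 0.4399 0.0925
0.19 78 0.4135 0.4192 0.4249 0.0923
0.2 84 0.4132 0.4188 0.4244 0.0923
0.21 84 0.4129 0.4185 0.424 0.0923
0.22 85 0.4125 0.4181 0.4236 0.0926
0.23 86 0.4122 0.4176 0.4232 0.0924
0.24 467 0.1449 0.1906 0.4227 0.0911
0.25 451 0.2004 0.2494 0.4223 0.0912
0.26 228 0.2485 0.2571 0.4219 0.0918
0.27 409 0.2473 0.279 0.4396 0.0914
0.28 444 0.2463 0.4103 0.4397 0.092
0.29 240 0.2452 0.2539 0.2781 0.0896
```

View pics/w1.png

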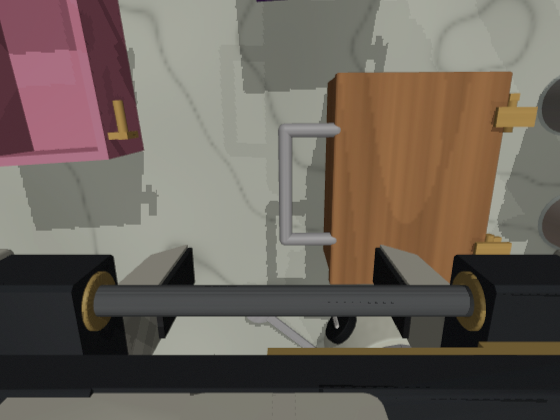

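The wrist view shows the bar at (287,185), the panel edge at x≈327 and the hooks on the right. Measured bar centre is (0.4178, 0.227, 0.086), matching its expected height. The open fingers would hit the panel (42 mm away), so I'm pre-closing to 30 mm before going down.

```bash
python3 -m creep '[[0.3,0.02,0,0,0.33],[0,0,0,0,0.33],[0,0,0,0,0.33],[0,0,0,0,0.33]]' 12
python3 -m creep '[[0,0,1,0,0.33],[0,0,1,0,0.33],[0,0,1,0,0.33],[0,0,0.5,0,0.33],[0,0,0.48,0,0.33],[0,0,0,0,0.33],[0,0,0,0,0],[0,0,0,0,0],[0,0,0,0,0],[0,0,0,0,0]]' 12
```

```text
clock: 6.28
position: [0.4186, 0.2235, 0.2267]
ee_rot: [2.188, 2.254, -0.0]
force: [0.2, -0.4, 0.7]
width: 0.614
gripper_force: 0.0
clock: 7.52
position: [0.4187, 0.2242, 0.068]
ee_rot: [2.187, 2.255, 0.001]
force: [-1.7, -1.0, 5.0]
width: 0.126
gripper_force: 12.0
```

```bash
python3 -m creep '[[0,0.018,-0.418,0,0],[0,0.055,-0.415,0,0],[0,0.091,-0.409,0,0],[0,0.126,-0.399,0,0],[0,0.160,-0.387,0,0],[0,0.193,-0.371,0,0],[0,0,0,0,0]]'
python3 -m creep '[[0,0.225,-0.353,0,0],[0,0.255,-0.332,0,0],[0,0.283,-0.309,0,0],[0,0.309,-0.283,0,0],[0,0.332,-0.255,0,0],[0,0.353,-0.225,0,0],[0,0,0,0,0]]'
```

```text
clock: 8.4
position: [0.444, 0.2248, 0.1647]
ee_rot: [2.188, 2.255, 0.0]
force: [-3.6, -1.4, 1.0]
width: 0.128
gripper_force: 12.0
clock: 9.28
position: [0.514, 0.2277, 0.2352]
ee_rot: [-2.187, -2.255, -0.001]
force: [-9.1, -2.1, 13.0]
width: 0.126
gripper_force: 12.0
```

```bash
python3 -m creep '[[0,0.33,-0.25,0,0],[0,0.36,-0.20,0,0],[0,0.38,-0.15,0,0],[0,0,0,0,0]]'
python3 -m creep '[[0,0.40,-0.10,0,0],[0,0.41,-0.05,0,0],[0,0.41,-0.03,0,0],[0,0,0,0,0]]'
```

```text
clock: 9.78
position: [0.5576, 0.228, 0.2572]
ee_rot: [-2.188, -2.254, 0.0]
force: [-0.1, 0.1, -3.7]
width: 0.126
gripper_force: 12.0
clock: 10.28
position: [0.6058, 0.2299, 0.2644]
ee_rot: [-2.187, -2.254, 0.0]
force: [-0.9, -1.0, -1.1]
width: 0.125
gripper_force: 12.0
```

```bash
python3 - <<'E'
from h import *
st();d=get('scene');im=d['pixels'][120:300,220:440];cv2.imwrite('pics/s2.png',cv2.resize(im,None,fx=3,fy=3))
E
```

```text
10.275 [0.6058 0.2299 0.2644] [[-0.03, 1.0, -0.001], [1.0, 0.03, 0.0], [0.0, -0.001, -1.0]] [-0.9 -1.  -1.1] 0.1246173811128364 11.998308598995209
```

View pics/s2.png

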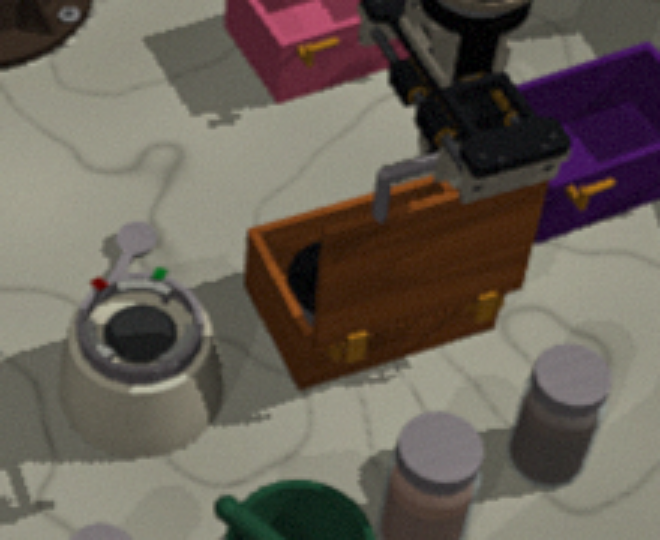

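The picture shows the lid standing vertical at the box's back with both hooks (357,347) and (487,305) still at the pins and the bar held. Gripping firmer and lifting straight up.

```bash
python3 -m creep '[[0,0,0,0,0],[0,0,-0.2,0,0],[0,0,-0.25,0,0],[0,0,-0.25,0,0],[0,0,-0.3,0,0],[0,0,-0.4,0,0],[0,0,-0.6,0,0],[0,0,-0.6,0,0],[0,0,-0.3,0,0],[0,0,0,0,0]]' 35
python3 - <<'E'
from h import *
st();d=get('scene');np.savez('s3.npz',**{k:d[k] for k in('pixels','z_map','K','R','t')})
cv2.imwrite('pics/s3.png',cv2.resize(d['pixels'][60:300,220:480],None,fx=2.2,fy=2.2))
P=cloud(d);hsv=cv2.cvtColor(d['pixels'],cv2.COLOR_BGR2HSV);H,S,V=[hsv[...,i].astype(int) for i in range(3)]
# lid back face: fit plane
m=(P[...,2]>.19)&(P[...,2]<.3)&(abs(P[...,1]-.23)<.09)&(abs(P[...,0]-.61)<.05)&(S>90)&(H<20)
p=P[m];c=p.mean(0);u,s,vt=np.linalg.svd(p-c,full_matrices=False);print(m.sum(),c,vt[2])
m=(H>17)&(H<28)&(S>120)&(V>60)&(P[...,2]>.1)&(abs(P[...,1]-.23)<.12)&(abs(P[...,0]-.61)<.08)
n,l,sx,_=cv2.connectedComponentsWithStats(m.astype(np.uint8))
for i in range(1,n):
    if sx[i,4]>15: print('hook',sx[i],P[l==i].mean(0).round(4),P[l==i].min(0).round(3))
E
```

```text
clock: 11.58
position: [0.6062, 0.2301, 0.3819]
ee_rot: [2.187, 2.255, 0.002]
force: [0.3, -0.0, -3.9]
width: 0.119
gripper_force: 35.0
11.575 [0.6062 0.2301 0.3819] [[-0.031, 1.0, 0.001], [1.0, 0.031, 0.001], [0.001, 0.001, -1.0]] [ 0.3 -0.  -3.9] 0.11869175470035438 34.99685883522034
2048 [0.61697482 0.2287393  0.25250346] [0.99829245 0.03242769 0.04858629]
hook [384 187  10  11  45] [0.6193 0.2907 0.2025] [0.605 0.282 0.186]
hook [338 200  10  12  50] [0.624  0.1709 0.2044] [0.61  0.163 0.186]
```

View pics/s3.png

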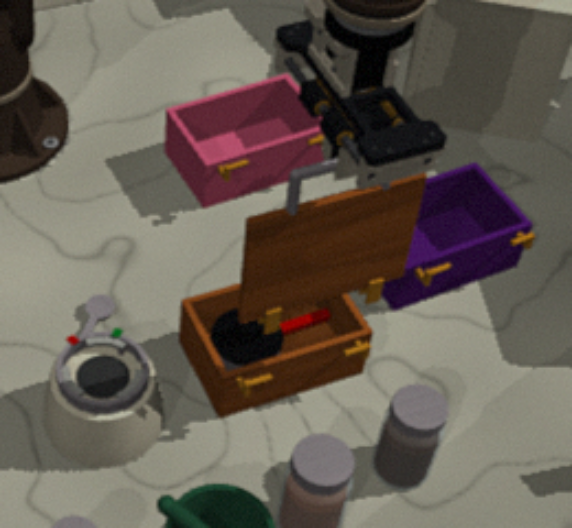

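The lid is off the pins and nearly vertical (the plane fit gives about 2.8° of lean, bottom towards +x). The cup is in the box, black cap at (245,335) with its red handle to (328,318). Carrying the lid to the rack.

```bash
python3 -m creep '[[-0.2,-0.05,0,0.16,0],[-0.4,-0.1,0,0.16,0],[-0.6,-0.15,0,0.16,0],[-0.7,-0.18,0,0.16,0],[-0.7,-0.18,0,0.16,0],[-0.7,-0.18,0,0.16,0],[-0.7,-0.18,0,0.16,0],[-0.7,-0.18,0,0.16,0],[-0.7,-0.18,0,0.16,0],[-0.7,-0.18,0,0.16,0],[-0.7,-0.18,0,0.16,0],[-0.7,-0.18,0,0.16,0]]'
python3 -m creep '[[-0.7,-0.13,0,0,0],[-0.7,-0.13,0,0,0],[-0.7,-0.13,0,0,0],[-0.7,-0.13,0,0,0],[-0.7,-0.13,0,0,0],[-0.7,-0.13,0,0,0],[-0.7,-0.13,0,0,0],[-0.6,-0.1,0,0,0],[-0.4,-0.07,0,0,0],[-0.2,-0.03,0,0,0],[0,0,0,0,0]]'
```

```text
clock: 13.12
position: [0.5167, -0.069, 0.3807]
ee_rot: [2.336, 2.101, -0.001]
force: [0.1, -0.6, -3.9]
width: 0.122
gripper_force: 35.0
clock: 14.5
position: [0.4485, -0.3051, 0.3809]
ee_rot: [-2.334, -2.103, -0.0]
force: [0.4, 0.3, -4.0]
width: 0.117
gripper_force: 35.0
```

```bash
python3 -m creep '[[-0.4,0.17,0,0,0],[-0.4,0.17,0,0,0],[-0.4,0.17,0,0,0],[-0.4,0.17,0,0,0],[0,0,0,0,0],[0,0,0.6,0,0],[0,0,0.6,0,0],[0,0,0.6,0,0],[0,0,0,0,0],[0,0,0,0,0]]'
python3 - <<'E'
from h import *
st();d=get('scene');np.savez('s4.npz',**{k:d[k] for k in('pixels','z_map','K','R','t')})
cv2.imwrite('pics/s4.png',cv2.resize(d['pixels'][100:320,20:220],None,fx=2.7,fy=2.7))
P=cloud(d);hsv=cv2.cvtColor(d['pixels'],cv2.COLOR_BGR2HSV);H,S,V=[hsv[...,i].astype(int) for i in range(3)]
e=np.array([np.cos(np.radians(-6)),np.sin(np.radians(-6)),0]);f=np.array([-e[1],e[0],0]);o=np.array([.4693,-.3715,0])
Q=np.stack([(P-o)@e,(P-o)@f,P[...,2]],-1)
near=(abs(Q[...,0])<.05)&(abs(Q[...,1])<.13)
def pl(m,n):
    p=Q[m];c=p.mean(0);vt=np.linalg.svd(p-c,full_matrices=False)[2];print(n,m.sum(),c.round(4),vt[2].round(4))
pl(near&(Q[...,2]>.16)&(Q[...,2]<.28)&(S>90)&(H<17)&(V>30),'panel')
m=near&(H>17)&(H<28)&(S>120)&(V>60)&(Q[...,2]>.1)
n,l,sx,_=cv2.connectedComponentsWithStats(m.astype(np.uint8))
for i in range(1,n):
    if sx[i,4]>12: print('hook',sx[i],Q[l==i].mean(0).round(4),Q[l==i].min(0).round(3))
w=near&(Q[...,2]>.02)&(Q[...,2]<.084)&(Q[...,0]>.005)&(V<70); pl(w,'wall outer face(expect x=~.0205)')
w=near&(Q[...,2]>.086)&(Q[...,2]<.095)&(Q[...,0]>.005); print('walltop x range',w.sum(),np.percentile(Q[w][:,0],[5,50,95]))
E
```

```text
clock: 15.75
position: [0.4695, -0.3714, 0.3101]
ee_rot: [2.332, 2.103, 0.001]
force: [-0.7, 0.2, -2.6]
width: 0.115
gripper_force: 35.0
15.75 [ 0.4695 -0.3714  0.3101] [[0.103, 0.995, 0.001], [0.995, -0.103, -0.001], [-0.0, 0.001, -1.0]] [-0.7  0.2 -2.6] 0.11533424741283378 34.996352791786194
panel 3452 [0.0088 0.0008 0.2247] [0.9989 0.0047 0.0464]
hook [ 57 158   3  11  25] [ 0.0346 -0.0181  0.4054] [ 0.021 -0.022  0.393]
hook [126 229   8   4  15] [0.0145 0.0628 0.1413] [0.002 0.055 0.121]
hook [128 233   6   6  17] [0.0159 0.0616 0.1221] [0.003 0.055 0.112]
hook [ 73 238   9   9  33] [ 0.0168 -0.0582  0.1349] [ 0.003 -0.066  0.118]
wall outer face(expect x=~.0205) 978 [ 0.0227 -0.0027  0.0525] [1.0e+00 6.0e-04 2.8e-03]
walltop x range 172 [0.01740117 0.02161498 0.02481619]
```

View pics/s4.png

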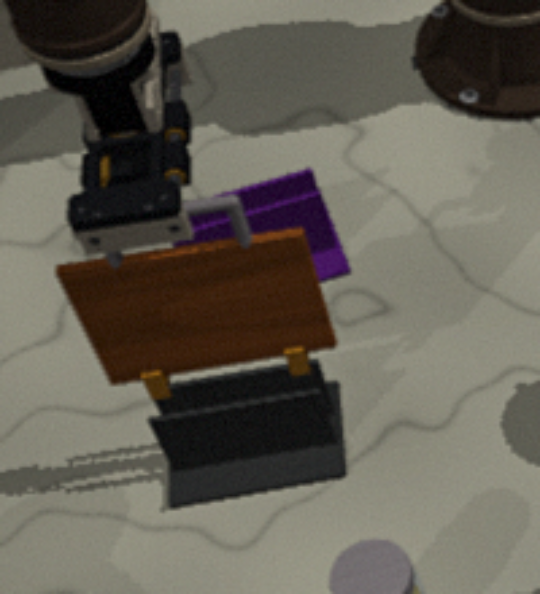

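The picture shows the lid hanging above the dark rack, hooks at (156,385) and (297,360) just above the slot, with the purple rack behind it. The lid leans 2.7°, so its hooks sit about 6 mm towards rack +x. Shifting −6 mm and lowering gently.

```bash
python3 -m creep '[[0,-0.15,0,0,0],[0,0,0,0,0],[0,0,0.3,0,0],[0,0,0.3,0,0],[0,0,0.3,0,0],[0,0,0.2,0,0],[0,0,0.2,0,0],[0,0,0,0,0]]'
```

```text
clock: 16.8
position: [0.4628, -0.3707, 0.2563]
ee_rot: [-2.333, -2.103, 0.0]
force: [0.4, 1.2, -2.8]
width: 0.114
gripper_force: 35.0
```

```bash
python3 -m creep '[[0,0,0.3,0,0],[0,0,0.3,0,0],[0,0,0.3,0,0],[0,0,0.3,0,0],[0,0,0.1,0,0],[0,0,0.05,0,0],[0,0,0,0,0]]'
python3 -m creep '[[0,0,0.05,0,0],[0,0,0.05,0,0],[0,0,0,0,0]]'
```

```text
clock: 17.68
position: [0.4648, -0.3711, 0.2049]
ee_rot: [2.33, 2.101, 0.002]
force: [-0.4, 1.7, 7.8]
width: 0.116
gripper_force: 35.0
clock: 18.05
position: [0.4679, -0.3716, 0.2045]
ee_rot: [2.324, 2.098, 0.007]
force: [-0.4, 3.9, 28.2]
width: 0.118
gripper_force: 35.0
```

```bash
python3 -m creep '[[0,0,-0.1,0,0],[0,0,0,0,0]]'
python3 - <<'E'
from h import *
st();d=get('scene')
cv2.imwrite('pics/s5.png',cv2.resize(d['pixels'][140:300,40:200],None,fx=3.7,fy=3.7))
P=cloud(d);hsv=cv2.cvtColor(d['pixels'],cv2.COLOR_BGR2HSV);H,S,V=[hsv[...,i].astype(int) for i in range(3)]
e=np.array([np.cos(np.radians(-6)),np.sin(np.radians(-6)),0]);f=np.array([-e[1],e[0],0]);o=np.array([.4693,-.3715,0])
Q=np.stack([(P-o)@e,(P-o)@f,P[...,2]],-1)
m=(abs(Q[...,0])<.05)&(abs(Q[...,1])<.13)&(Q[...,2]>.08)&(Q[...,2]<.28)&(S>90)&(H<17)&(V>30)
p=Q[m];c=p.mean(0);vt=np.linalg.svd(p-c,full_matrices=False)[2];print(c,vt[2],np.percentile(p[:,2],[.5,99.5]),np.percentile(p[:,1],[.5,99.5]))
E
```

```text
clock: 18.3
position: [0.4644, -0.3714, 0.2047]
ee_rot: [2.331, 2.101, 0.002]
force: [0.8, 1.5, 11.2]
width: 0.118
gripper_force: 35.0
18.3 [ 0.4644 -0.3714  0.2047] [[0.103, 0.995, 0.003], [0.995, -0.103, -0.002], [-0.002, 0.003, -1.0]] [ 0.8  1.5 11.2] 0.117957767144341 35.00062108039856
[0.00227875 0.00142008 0.13094091] [-0.99939662 -0.00168387 -0.03469233] [0.08053067 0.17620552] [-0.09259718  0.09569187]
```

View pics/s5.png

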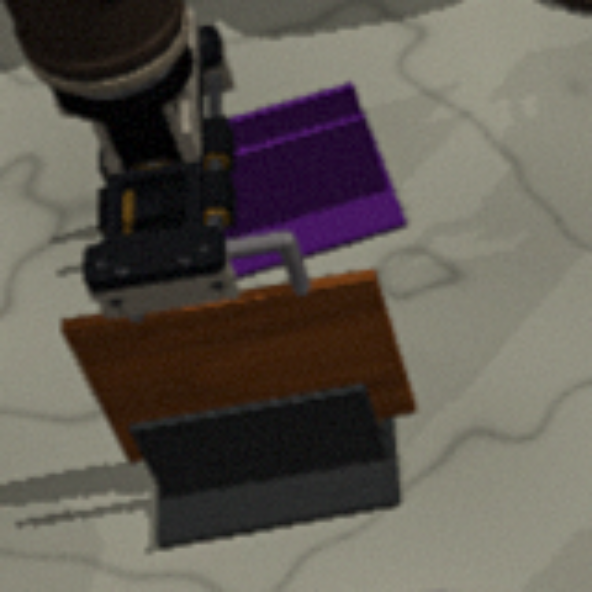

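The lid sits in the slot: its panel top measures z=0.176 against the expected 0.174, with a lean of about 2°. Releasing and rising.

```bash
python3 -m creep '[[0,0,-0.05,0,0.2],[0,0,0,0,0.45],[0,0,0,0,0.45],[0,0,0,0,0.45],[0,0,-0.3,0,0.45],[0,0,-0.6,0,0.45],[0,0,-1,0,0.45],[0,0,-1,0,0.45],[0,0,-0.5,0,0.45],[0,0,0,0,0.45]]'
python3 - <<'E'
from h import *
st();d=get('scene')
P=cloud(d);hsv=cv2.cvtColor(d['pixels'],cv2.COLOR_BGR2HSV);H,S,V=[hsv[...,i].astype(int) for i in range(3)]
e=np.array([np.cos(np.radians(-6)),np.sin(np.radians(-6)),0]);f=np.array([-e[1],e[0],0]);o=np.array([.4693,-.3715,0])
Q=np.stack([(P-o)@e,(P-o)@f,P[...,2]],-1)
m=(abs(Q[...,0])<.05)&(abs(Q[...,1])<.13)&(Q[...,2]>.08)&(Q[...,2]<.28)&(S>90)&(H<17)&(V>30)
p=Q[m];c=p.mean(0);vt=np.linalg.svd(p-c,full_matrices=False)[2];print('lid',c,vt[2],np.percentile(p[:,2],[.5,99.5]),np.percentile(p[:,1],[.5,99.5]))
d=get('top');P=cloud(d);im=d['pixels'];hsv=cv2.cvtColor(im,cv2.COLOR_BGR2HSV);H,S,V=[hsv[...,i].astype(int) for i in range(3)]
b=(P[...,0]>.47)&(P[...,0]<.6)&(P[...,1]>.14)&(P[...,1]<.33)
red=b&((H<6)|(H>174))&(S>170)&(V>50)
p=P[red];c=p[:,:2].mean(0);print('handle',red.sum(),c,np.median(p[:,2]),np.ptp(p,axis=0));r=cv2.minAreaRect((p[:,:2]*1000).astype(np.float32));print(r)
for z0,z1 in((.068,.085),(.045,.062)):
    k=b&(V<60)&(P[...,2]>z0)&(P[...,2]<z1);p=P[k]
    if len(p)>4: print(z0,k.sum(),p.mean(0),cv2.minAreaRect((p[:,:2]*1000).astype(np.float32)),cv2.minEnclosingCircle((p[:,:2]*1000).astype(np.float32)))
cv2.imwrite('pics/t2.png',cv2.convertScaleAbs(cv2.resize(im[150:260,150:330],None,fx=4.4,fy=4.4),alpha=1.6))
E
```

```text
clock: 19.6
position: [0.4639, -0.3712, 0.3432]
ee_rot: [2.331, 2.101, 0.001]
force: [-0.3, 0.1, -0.5]
width: 0.451
gripper_force: 0.0
19.6 [ 0.4639 -0.3712  0.3432] [[0.103, 0.995, 0.003], [0.995, -0.103, -0.002], [-0.002, 0.003, -1.0]] [-0.3  0.1 -0.5] 0.4514869181768898 0.0
lid [0.00501104 0.0009858  0.13231461] [0.99979413 0.00243185 0.02014413] [0.08092694 0.17676263] [-0.09227704  0.09592682]
handle 141 [0.51724625 0.27431969] 0.04680475931461414 [0.01995194 0.0682275  0.05072437]
((519.2786865234375, 274.26458740234375), (18.823776245117188, 69.0745849609375), 4.647024154663086)
0.068 143 [0.53599966 0.20810286 0.07465704] ((543.8557739257812, 233.65525817871094), (73.1407241821289, 171.90065002441406), 2.3976895809173584) ((580.200927734375, 235.17709350585938), 85.95042419433594)
0.045 908 [0.52710358 0.20774197 0.05350909] ((528.0284423828125, 234.95611572265625), (105.41905975341797, 173.71066284179688), 2.411212921142578) ((527.6571044921875, 234.94049072265625), 101.40575408935547)
```

View pics/t2.png

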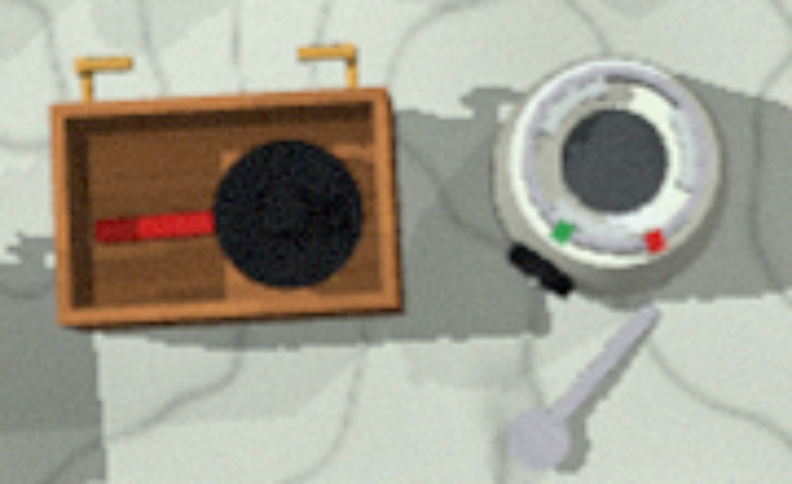

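The top view shows the open box, the cup's cap at (288,213) with its handle to (97,232), and the mill's green mark at (563,230) and red mark at (655,241). The bystanders are untouched. Moving over the cup for a close look.

```bash
python3 -m creep '[[0.5,0,0,0,0.45],[1,0,0,0,0.45],[1,0,0,0,0.45],[1,0,0,0,0.45],[1,0,0,0,0.45],[1,0,0,0,0.45],[1,0,0,0,0.45],[1,0,0,0,0.45],[1,0,0,0,0.45],[1,0,0.5,0,0.45],[1,0,0.5,0,0.45],[1,0,0.5,0,0.45]]'
python3 -m creep '[[1,0,0.5,0,0.45],[0.9,0.1,0.5,0,0.45],[0.5,0,0.5,0,0.45],[0,0,0,-0.9,0.45],[0,0,0,-1,0.45],[0,0,0,-1,0.45],[0,0,0,0,0.45]]'
cat > cupm.py <<'E'
from h import *
st();d=get('wrist');np.savez('w2.npz',**{k:d[k] for k in('pixels','z_map','K','R','t')});im=d['pixels'];P=cloud(d);hsv=cv2.cvtColor(im,cv2.COLOR_BGR2HSV);H,S,V=[hsv[...,i].astype(int) for i in range(3)]
b=(P[...,0]>.46)&(P[...,0]<.61)&(P[...,1]>.12)&(P[...,1]<.35)
red=b&((H<6)|(H>174))&(S>150)&(V>40)&(P[...,2]>.035)&(P[...,2]<.06)
p=P[red];print('handle',red.sum(),p.mean(0).round(4));r=cv2.minAreaRect((p[:,:2]*1000).astype(np.float32));print(r)
k=b&(V<70)&(S<120)&(P[...,2]>.049)&(P[...,2]<.06)
p=P[k];print('cap',len(p),p.mean(0).round(4),np.percentile(p,[1,99],axis=0).round(4).tolist(),cv2.minEnclosingCircle((p[:,:2]*1000).astype(np.float32)))
k=b&(V<90)&(P[...,2]>.070)&(P[...,2]<.080)
n,l,sx,c=cv2.connectedComponentsWithStats(k.astype(np.uint8))
for i in range(1,n):
    if sx[i,4]>100: print('knob',sx[i],P[l==i].mean(0).round(4),cv2.minAreaRect((P[l==i][:,:2]*1000).astype(np.float32)))
E
python3 cupm.py; python3 -c "
from h import *
cv2.imwrite('pics/w2.png',np.load('w2.npz')['pixels'])"
```

```text
clock: 21.2
position: [0.5093, 0.089, 0.2797]
ee_rot: [-2.332, -2.104, 0.002]
force: [0.3, 0.4, 0.1]
width: 0.454
gripper_force: 0.0
clock: 22.08
position: [0.5231, 0.1825, 0.2203]
ee_rot: [-2.107, -2.329, 0.002]
force: [1.0, -0.3, -0.8]
width: 0.449
gripper_force: 0.0
22.075 [0.5231 0.1825 0.2203] [[-0.1, 0.995, -0.002], [0.995, 0.1, -0.0], [0.0, -0.002, -1.0]] [ 1.  -0.3 -0.8] 0.4488340372831865 0.0
handle 1133 [0.518  0.2753 0.0486]
((518.1069946289062, 274.45770263671875), (13.599316596984863, 69.11808776855469), 4.351391792297363)
cap 5296 [0.5236 0.1992 0.0548] [[0.4832, 0.1564, 0.0531], [0.5646, 0.2383, 0.0566]] ((523.9415283203125, 197.1909637451172), 43.658103942871094)
knob [232  31 137 211 849] [0.5367 0.2796 0.0742] ((526.903076171875, 230.93324279785156), (110.75450897216797, 176.50889587402344), 2.416895866394043)
knob [230 138   3  97 138] [0.4736 0.1877 0.0744] ((473.5758972167969, 187.033935546875), (0.6549424529075623, 88.59131622314453), 2.478841543197632)
knob [273 167  29  30 804] [0.5239 0.1978 0.0766] ((524.178955078125, 196.90921020507812), (25.747926712036133, 26.475427627563477), 4.295976638793945)
```

View pics/w2.png

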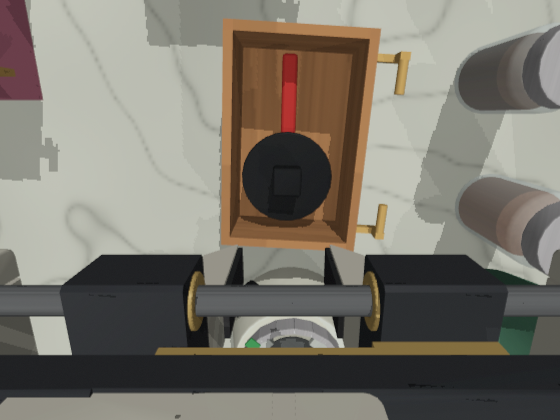

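The wrist view shows the cup's cap at (287,177), the square knob at (287,181) and the handle going up to (290,55). Measured knob (0.5242, 0.1969), size 26×26, top 0.0766, yaw 4.3°, all as they should be. Grasping the knob.

```bash
python3 -m creep '[[0.36,0.06,0,0.36,0.45],[0,0,0,0,0.45],[0,0,1,0,0.45],[0,0,1,0,0.45],[0,0,1,0,0.45],[0,0,0.6,0,0.45],[0,0,0.4,0,0.45],[0,0,0.07,0,0.45],[0,0,0,0,0.45]]' 45
python3 -m creep '[[0,0,0,0,0],[0,0,0,0,0],[0,0,0,0,0],[0,0,0,0,0],[0,0,0,0,0]]' 45
```

```text
clock: 23.25
position: [0.5259, 0.1965, 0.0588]
ee_rot: [2.138, 2.302, 0.001]
force: [-0.1, 0.1, 0.3]
width: 0.448
gripper_force: 0.0
clock: 23.88
position: [0.5257, 0.1964, 0.0588]
ee_rot: [2.138, 2.301, 0.001]
force: [-3.1, -1.8, 7.1]
width: 0.281
gripper_force: 45.0
```

```bash
python3 -m creep '[[0,0,-0.2,0,0],[0,0,-0.4,0,0],[0,0,-0.7,0,0],[0,0,-0.9,0,0],[0,0,-0.9,0,0],[0,0,-0.7,0,0],[0,0,-0.2,0,0],[0,0,0,0,0]]'
python3 - <<'E'
from h import *
def marks(f):
    d=dict(np.load(f));P=cloud(d);hsv=cv2.cvtColor(d['pixels'],cv2.COLOR_BGR2HSV);H,S,V=[hsv[...,i].astype(int) for i in range(3)]
    g=(abs(P[...,0]-.545)<.08)&(abs(P[...,1]-.01)<.08)&(P[...,2]>.085)&(P[...,2]<.11)
    for nm,k in(('red',((H<8)|(H>172))&(S>120)&(V>50)),('green',(H>40)&(H<88)&(S>90)&(V>40))):
        k=k&g;v,u=np.nonzero(k)
        if len(u): print(f,nm,len(u),u.mean().round(1),v.mean().round(1),ray(d,u.mean(),v.mean(),.0985).round(4),np.median(P[...,2][k]))
    k=g&(P[...,2]>.094)&(P[...,2]<.103);p=P[k][:,:2]*1000
    r=np.hypot(*(p-[547,9]).T);q=p[(r>46)&(r<58)]
    # algebraic circle with outer hull
    h=cv2.convexHull(q.astype(np.float32))[:,0];A=np.c_[2*h,np.ones(len(h))];s=np.linalg.lstsq(A,(h**2).sum(1),rcond=None)[0];print('hull circle',s[:2],np.sqrt(s[2]+s[:2]@s[:2]))
for f in('top0.npz','s3.npz','w2.npz'): marks(f)
d=dict(np.load('top0.npz'));print('cap in top',ray(d,215.5,198.4,.054))
st()
E
```

```text
clock: 24.88
position: [0.5255, 0.1961, 0.2182]
ee_rot: [2.138, 2.301, 0.0]
force: [-0.9, 0.1, -4.3]
width: 0.28
gripper_force: 45.0
top0.npz red 16 298.4 204.4 [ 0.4998 -0.0126  0.0985] 0.09938656826603354
top0.npz green 15 277.2 202.1 [0.5062 0.0396 0.0985] 0.09890093057563853
hull circle [544.9497247    9.84635718] 52.91343394796364
s3.npz red 16 252.8 214.4 [ 0.5027 -0.0136  0.0985] 0.09909773504325747
s3.npz green 15 272.7 210.7 [0.5068 0.0378 0.0985] 0.09763595771540623
hull circle [548.32341437   6.7103247 ] 53.76613129703654
w2.npz green 97 252.0 343.7 [0.5063 0.0393 0.0985] 0.10021687511385224
hull circle [546.10443492   4.58545519] 56.83569835895602
cap in top [0.52225153 0.19566329 0.054     ]
24.875 [0.5255 0.1961 0.2182] [[-0.074, 0.997, 0.0], [0.997, 0.074, -0.0], [-0.0, 0.0, -1.0]] [-0.9  0.1 -4.3] 0.2798944764739435 44.99649167060852
```

```bash
python3 -m creep '[[-0.4,0,0,0,0],[-0.8,0,0,0,0],[-1,0,0,0,0],[-1,0,0,0,0],[-1,0,0,0,0],[-1,0,0,0,0],[-1,0,0,0,0],[-0.7,0,0,0,0],[-0.3,0,0,0,0],[0,0,0,0,0],[0,0,0,0,0]]'
python3 - <<'E'
from h import *
st();d=get('wrist');P=cloud(d);np.savez('w3.npz',**{k:d[k] for k in('pixels','z_map','K','R','t')});cv2.imwrite('pics/w3.png',d['pixels'])
hsv=cv2.cvtColor(d['pixels'],cv2.COLOR_BGR2HSV);H,S,V=[hsv[...,i].astype(int) for i in range(3)]
g=(abs(P[...,0]-.545)<.08)&(abs(P[...,1]-.01)<.08)&(P[...,2]>.085)&(P[...,2]<.11)
for nm,k in(('red',((H<8)|(H>172))&(S>120)&(V>50)),('green',(H>40)&(H<88)&(S>90)&(V>40))):
    k=k&g;v,u=np.nonzero(k)
    if len(u): print(nm,len(u),u.mean().round(1),v.mean().round(1),ray(d,u.mean(),v.mean(),.0985).round(4),np.median(P[...,2][k]))
k=g&(P[...,2]>.0955)&(P[...,2]<.1005);p=P[k][:,:2]*1000
a=np.arctan2(p[:,1]-8.5,p[:,0]-548);r=np.hypot(p[:,0]-548,p[:,1]-8.5);A=[]
for t in np.arange(-np.pi,np.pi,.1):
    s=(a>t)&(a<t+.1)&(r>40)&(r<62)
    if s.sum()>5: A.append((t+.05,*np.percentile(r[s],[3,97])))
print(np.round(A,2).tolist())
E
```

```text
clock: 26.25
position: [0.5466, -0.0893, 0.218]
ee_rot: [-2.135, -2.303, -0.001]
force: [-0.7, 1.1, -2.9]
width: 0.281
gripper_force: 45.0
26.25 [ 0.5466 -0.0893  0.218 ] [[-0.076, 0.997, -0.0], [0.997, 0.076, 0.001], [0.001, -0.0, -1.0]] [-0.7  1.1 -2.9] 0.28121474604951163 44.99664902687073
red 199 233.9 105.3 [ 0.501  -0.0117  0.0985] 0.10031603726738691
green 230 243.5 34.6 [0.5063 0.0393 0.0985] 0.1003333396477041
[[-3.09, 40.69, 51.37], [-2.99, 40.18, 51.67], [-2.89, 46.25, 51.97], [-2.79, 45.96, 57.34], [-2.69, 45.77, 57.65], [-2.59, 46.36, 54.34], [-2.49, 46.31, 51.98], [-2.39, 46.14, 51.79], [-2.29, 46.22, 51.87], [-2.19, 46.71, 52.41], [-2.09, 46.31, 52.07], [-1.99, 46.32, 51.98], [-1.89, 49.0, 52.48], [-1.49, 47.48, 52.11], [-1.39, 40.51, 52.25], [-1.29, 40.56, 52.23], [-1.19, 40.63, 52.78], [-1.09, 40.64, 52.63], [-0.99, 40.44, 52.16], [-0.89, 40.83, 52.57], [-0.79, 47.08, 53.02], [-0.69, 46.61, 52.38], [-0.59, 46.75, 52.52], [-0.49, 46.94, 52.75], [-0.39, 46.78, 52.64], [-0.29, 46.46, 52.16], [-0.19, 46.76, 52.49], [-0.09, 46.86, 52.51], [0.01, 46.46, 52.35], [0.11, 40.31, 52.03], [0.21, 40.46, 52.32], [0.31, 40.55, 52.08], [0.41, 40.79, 51.79], [0.51, 40.58, 52.33], [0.61, 40.52, 52.32], [0.71, 40.5, 51.98], [0.81, 40.59, 51.88], [0.91, 40.37, 52.33], [1.01, 40.4, 51.61], [1.11, 40.57, 51.37], [1.21, 41.26, 51.74], [1.31, 46.07, 51.91], [1.41, 45.66, 51.47], [1.51, 45.65, 51.39], [1.61, 46.0, 52.11], [1.71, 45.63, 51.74], [1.81, 45.29, 51.39], [1.91, 45.6, 51.54], [2.01, 45.82, 51.59], [2.11, 45.47, 51.33], [2.21, 42.1, 51.35], [2.31, 40.47, 51.6], [2.41, 40.42, 56.51], [2.51, 40.48, 57.03], [2.61, 40.27, 56.58], [2.71, 40.7, 51.54], [2.81, 40.56, 51.21], [2.91, 40.62, 51.23], [3.01, 40.5, 51.57], [3.11, 40.13, 51.61]]
```

View pics/w3.png

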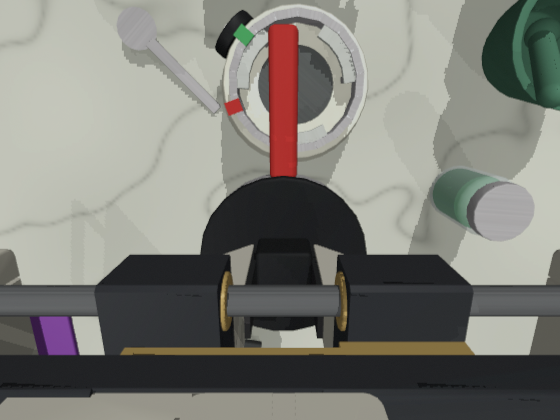

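The wrist view shows the mill under the handle: red mark (234,105), green mark (243,35), and the collar circle around (295,80). A circle fit gives centre (0.5485, 0.0081), and the red mark lies at about 203° world. Turning the cup and bringing it over the collar.

```bash
python3 -m creep '[[0,0,0,-0.5,0],[0,0,0,-1,0],[0,0,0,-1,0],[0,0,0,-1,0],[0,0,0,-1,0],[0,0,0,-1,0],[0,0,0,-1,0],[0,0,0,-1,0],[0,0,0,-1,0],[0,0,0,-1,0],[0,0,0,-1,0],[0,0,0,-1,0]]'
python3 -m creep '[[0,0,0,-1,0],[0,0,0,-1,0],[0,0,0,-1,0],[0,0,0,-1,0],[0,0,0,-1,0],[0,0,0,-1,0],[0,0,0,-1,0],[0,0,0,-1,0],[0,0,0,-1,0],[0,0,0,-1,0],[0,0,0,-1,0],[0,0,0,-1,0]]'
python3 -m creep '[[0,0,0,-1,0],[0,0,0,-1,0],[0,0,0,-1,0],[0,0,0,-0.7,0],[0,0,0,0,0],[-0.2,0.42,0,0,0],[-0.2,0.5,0,0,0],[-0.2,0.5,0,0,0],[-0.2,0.4,0,0,0],[-0.2,0.4,0,0,0],[0,0,0,0,0],[0,0,0,0,0]]'
python3 -c "
from h import *
st();s=readout.observe();print(np.round(s['joints'],2))
T=R.from_rotvec(s['ee_rot']).as_matrix();print(np.degrees(np.arctan2(T[1,0],T[0,0]))%360, (T[:,:2].T@(np.array([.5485,.0081,0])-s['position']*np.array([1,1,0])))/.04)"
```

```text
clock: 27.8
position: [0.5468, -0.0903, 0.2183]
ee_rot: [1.062, 2.957, 0.0]
force: [0.8, -0.0, -2.2]
width: 0.276
gripper_force: 45.0
clock: 29.3
position: [0.5468, -0.0904, 0.2183]
ee_rot: [-0.232, 3.133, -0.0]
force: [-0.3, -1.4, -3.5]
width: 0.28
gripper_force: 45.0
clock: 30.8
position: [0.5489, 0.0059, 0.218]
ee_rot: [0.626, -3.078, 0.001]
force: [1.0, -0.7, -3.3]
width: 0.28
gripper_force: 45.0
30.8 [0.5489 0.0059 0.218 ] [[-0.921, -0.391, -0.0], [-0.391, 0.921, -0.001], [0.001, -0.0, -1.0]] [ 1.  -0.7 -3.3] 0.279997825191411 44.9963504076004
[ 0.62  0.53 -1.07  1.71  0.5   1.2   1.4 ]
202.99792416803095 [-0.01222712  0.05516608]
```

```bash
python3 -m creep '[[-0.01,0.055,0.4,0,0],[0,0,0.5,0,0],[0,0,0.5,0,0],[0,0,0.25,0,0],[0,0,0.1,0,0],[0,0,0.1,0,0],[0,0,0.1,0,0],[0,0,0,0,0]]'
python3 -m creep '[[0,0,0.06,0,0],[0,0,0.06,0,0],[0,0,0.06,0,0],[0,0,0,0,0]]'
```

```text
clock: 31.8
position: [0.5483, 0.0086, 0.1402]
ee_rot: [-0.627, 3.078, -0.0]
force: [0.2, -0.7, -2.9]
width: 0.281
gripper_force: 45.0
clock: 32.3
position: [0.5482, 0.0086, 0.1327]
ee_rot: [0.627, -3.078, 0.0]
force: [0.7, 0.3, -4.2]
width: 0.28
gripper_force: 45.0
```

```bash
python3 -m creep '[[0,0,0.03,0,0],[0,0,0.02,0,0],[0,0,0.01,0,0],[0,0,0,0,0]]'
```

```text
clock: 32.8
position: [0.5484, 0.0086, 0.1308]
ee_rot: [-0.627, 3.078, -0.0]
force: [-1.6, -0.7, 1.2]
width: 0.28
gripper_force: 45.0
```

The cup is seated: TCP at exactly 0.1308 and its weight is taken. Twisting clockwise.

```bash
python3 -m creep '[[0,0,0,0,0],[0,0,0,0.8,0],[0,0,0,1,0],[0,0,0,1,0],[0,0,0,1,0],[0,0,0,1,0],[0,0,0,1,0],[0,0,0,1,0],[0,0,0,1,0],[0,0,0,1,0],[0,0,0,1,0],[0,0,0,0,0]]' 58
python3 -m creep '[[0,0,0,0.7,0],[0,0,0,0.7,0],[0,0,0,0.6,0],[0,0,0,0.5,0],[0,0,0,0.5,0],[0,0,0,0.5,0],[0,0,0,0.5,0],[0,0,0,0.5,0],[0,0,0,0.3,0],[0,0,0,0.2,0],[0,0,0,0,0],[0,0,0,0,0]]'
python3 - <<'E'
from h import *
st();s=readout.observe();print(s['ft_torque']);T=R.from_rotvec(s['ee_rot']).as_matrix();print(np.degrees(np.arctan2(T[1,0],T[0,0]))%360)
d=get('wrist');P=cloud(d);np.savez('w4.npz',**{k:d[k] for k in('pixels','z_map','K','R','t')})
hsv=cv2.cvtColor(d['pixels'],cv2.COLOR_BGR2HSV);H,S,V=[hsv[...,i].astype(int) for i in range(3)]
k=((H<6)|(H>174))&(S>150)&(V>40)&(P[...,2]>.112)&(P[...,2]<.13);p=P[k];print(len(p),p.mean(0));c=p[:,:2].mean(0);vt=np.linalg.svd(p[:,:2]-c,full_matrices=False)[2][0];print('dir',np.degrees(np.arctan2(vt[1],vt[0]))%180,np.degrees(np.arctan2(c[1]-.0083,c[0]-.5484)))
E
```

```text
clock: 34.3
position: [0.5486, 0.0091, 0.1308]
ee_rot: [0.441, 3.11, 0.001]
force: [-0.0, 1.1, 0.6]
width: 0.277
gripper_force: 58.0
clock: 35.8
position: [0.5487, 0.0084, 0.1308]
ee_rot: [0.976, 2.985, -0.0]
force: [-0.4, -0.1, 5.6]
width: 0.273
gripper_force: 58.1
35.8 [0.5487 0.0084 0.1308] [[-0.807, 0.591, 0.001], [0.591, 0.807, -0.001], [-0.001, 0.0, -1.0]] [-0.4 -0.1  5.6] 0.27340278074127733 58.09137403964996
[ 0.04549904 -0.2103619   0.41683646]
143.79682932297374
4209 [0.48309048 0.05529079 0.12054861]
dir 144.43522921421294 144.26464004123062
```

```bash
python3 -m creep '[[0,0,0,0.2,0],[0,0,0,0.2,0],[0,0,0,0.1,0],[0,0,0,0,0],[0,0,0,0,0]]'
cat > hd.py <<'E'
from h import *
st();s=readout.observe();print(s['ft_torque']);T=R.from_rotvec(s['ee_rot']).as_matrix();print(np.degrees(np.arctan2(T[1,0],T[0,0]))%360)
d=get('wrist');P=cloud(d);np.savez('w5.npz',**{k:d[k] for k in('pixels','z_map','K','R','t')})
hsv=cv2.cvtColor(d['pixels'],cv2.COLOR_BGR2HSV);H,S,V=[hsv[...,i].astype(int) for i in range(3)]
k=((H<6)|(H>174))&(S>150)&(V>40)&(P[...,2]>.112)&(P[...,2]<.13);p=P[k];print(len(p),p.mean(0));c=p[:,:2].mean(0);vt=np.linalg.svd(p[:,:2]-c,full_matrices=False)[2][0];print('dir',np.degrees(np.arctan2(vt[1],vt[0]))%180,np.degrees(np.arctan2(c[1]-.0083,c[0]-.5484)))
k=(H>40)&(H<88)&(S>90)&(V>40)&(abs(P[...,2]-.099)<.008)&(abs(P[...,0]-.506)<.02)&(abs(P[...,1]-.039)<.02);v,u=np.nonzero(k)
if len(u): print('green',len(u),ray(d,u.mean(),v.mean(),.0985))
E
python3 hd.py
```

```text
clock: 36.48
position: [0.5486, 0.0083, 0.1307]
ee_rot: [1.027, 2.968, -0.001]
force: [0.5, 0.0, 5.2]
width: 0.28
gripper_force: 58.2
36.475 [0.5486 0.0083 0.1307] [[-0.786, 0.618, 0.001], [0.618, 0.786, -0.001], [-0.001, -0.0, -1.0]] [0.5 0.  5.2] 0.280267468147996 58.21998953819275
[-0.05035262 -0.28415271  0.70593055]
141.8204549280761
4182 [0.48438722 0.05717582 0.12052912]
dir 142.581710890364 142.63709655716502
```

```bash
python3 -m creep '[[0,0,0,0,0.45],[0,0,0,0,0.45],[0,0,0,0,0.45],[0,0,0,0,0.45],[0,0,-0.3,0,0.45],[0,0,-0.7,0,0.45],[0,0,-1,0,0.45],[0,0,-1,0,0.45],[0,0,0,0,0.45]]'
python3 hd.py; python3 -c "
from h import *
cv2.imwrite('pics/w5.png',np.load('w5.npz')['pixels'])"
```

```text
clock: 37.65
position: [0.5501, 0.0095, 0.2545]
ee_rot: [1.025, 2.963, 0.004]
force: [-0.3, -0.0, -0.6]
width: 0.45
gripper_force: 0.0
37.65 [0.5501 0.0095 0.2545] [[-0.786, 0.618, 0.006], [0.618, 0.786, 0.0], [-0.005, 0.004, -1.0]] [-0.3 -0.  -0.6] 0.44974878735197066 0.0
[ 0.04154928 -0.17499978  0.03213869]
141.82963462190133
1388 [0.48500459 0.05652244 0.12053635]
dir 142.57473910408422 142.74115162982437
```

View pics/w5.png

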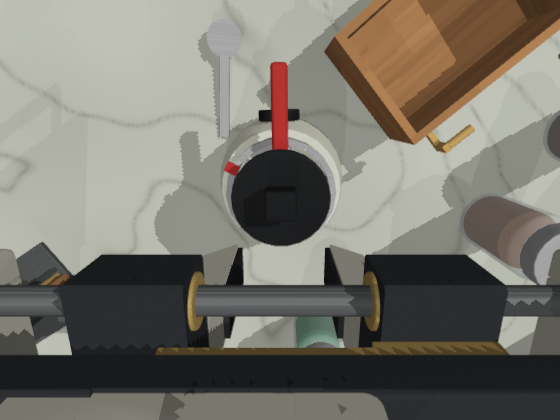

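The cup is locked: its handle (280,110) covers the green mark and points at the dial, at 142.6° against 143.1–143.5°. The spoon (225,80) and jars are where they were, and the gripper is clear at z=0.254.

```bash
python3 -c "
from cell import sign_off
print(sign_off())"
```

```text
the job is handed in; nothing more can be done
None
```

The job is handed in at about 38 s on the robot's clock: the lid stands upright in the dark rack's slot, the cup is twisted tight in the mill with its handle within about 1° of the green mark, and everything is released.

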